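Take the coil off a choke core and check its witness line in the mirror

ROBOT

A 6-joint arm with a two-finger parallel gripper is mounted at the origin on the work surface. World frame = base frame: x ahead of the robot, y to its left, z up, the work surface at z = 0. Lengths are in m, angles in degrees, forces in N, time in s.
With the tool pointing down it reaches from about 0.25 to 0.725 m from the base axis. Payload 9.7 kg.
Tool frame: the origin (TCP) lies at the very end of the fingers, on their centre line; the grasp point (between the pads) lies 19 mm behind it; y points along the fingers, x is the direction in which the jaws open and shut, and the axes are right-handed (so a half turn about y gives the same grasp; the last joint's range is limited). The gripper opens to 85 mm and grips with 20 to 120 N. Pads are 22 mm wide; open, the fingers measure 114 mm over their backs; the gripper's body (76 mm by 85 mm) begins 54 mm behind the grasp point. The pads swing forward as they close: fully open they stand 13 mm farther back than shut.
Start: joints at [-71.219, 4.979, 10.078, 95.1, 0, 90], TCP at [0.177, -0.521, 0.231] pointing down, gripper open.
Joint ranges: [-179.16, 179.16], [-48.56, 103.87], [-65.8, 70.77], [-126.05, 130.52], [-82.76, 87.17], [-180, 180]. Speed limits (degrees/s): [127.2, 127.2, 147.25, 180, 180, 180].

INTERFACE

Orientations are given as [roll, pitch, yaw] about the fixed x, y, z axes, in that order (R = Rz(yaw) Ry(pitch) Rx(roll)).
In Python, from workcell import bot gives the robot as it stands.
- The arm moves only by the shell command python3 -m jog 'ROWS' [FORCE]. ROWS is JSON, a list of rows, each a list of 7 numbers: the closure, from 0 (fully open) to 1 (shut), then the shift along the world's x, y, z in units of 25 mm (1.0 is 25 mm), then the turn, a rotation vector about the world's x, y, z in units of 5 degrees (1.0 is 5 degrees). A call has 1 to 5 rows; each row is the pose to reach, as a shift and turn from the pose commanded when the call began; what a row does not reach only later rows make up. A row lasts 1/10 s, in which the tool goes at most 50 mm and 8.59 degrees, less where a joint would pass 70% of its speed; a pose out of reach is approached as far as the arm can. A call with a gripper value outside its range is refused whole. The fingers move at their own pace and stop on an object; FORCE is the grip in N (left out, the last holds). Time passes only in rows, so rows that repeat a pose let the fingers close. It gives the time, the measured TCP pose, the force and the opening at its end, in the units of the state.
- bot.get_obs(): the state, without advancing time (a new reading comes with each control period).
- bot.camera(name): name is "side" or "top" or "wrist"; returns (picture, depth): 480x640x3 uint8, red, green, blue; 480x640 float32, m along the optical axis (not along the pixel's ray), 0 where there is no reading.
- bot.camera_model(name): a dict with "fx", "fy", "cx", "cy" (pixels), "k1" (the pictures are not rectified: a ray, as slopes to the right and down, at radius r is drawn at 1 + k1 r^2 times it, then the intrinsics apply), "rvec" (rotation vector, rad) and "tvec" (3), from world to camera coordinates, as OpenCV has them; the wrist camera has in their place "tool_from_camera" (4x4, takes a point from camera to tool coordinates, whose origin is the TCP and whose axes are the tool frame's). Camera axes: x right, y down, z forward; pixel columns grow to the right and rows downward; lengths in m; the calibration is good to about 2 mm. A picture is of the moment at which its call begins: read the wrist's pose just before it. camera_model takes no time and is no camera call.
- bot.job_done(): hands the job in, once; it reports no verdict.
Trained networks look in the newest picture that a camera, given by its name, has taken for a name from the list of things; names that differ only in an ending like _2 or _b are one class to them, and where a whole thing is asked for, a point or a joint stands for the part that bears it (a point fixed in the world has none). Each returns a list of dicts, best first, with "conf" (0 to 1); they miss things now and then, are a little off and sometimes report something else, mostly with a low value. They report only what shows in the picture. A call takes as long as a camera call. They do not tell look-alikes from the thing itself.
- bot.regions_of(camera, label): "pixels" (480x640 bool, what is visible of it) and "point" ([row, column] in pixels, amid what is visible of it).
The state is a dict: "time": time; "q": joint angles; "qd": joint speeds; "joint_efforts": joint torques, N m; "ee_pos": TCP position; "tcp_rot": TCP orientation; "wrist_force": force on the tool from outside, world axes, zero at the start; "torque": the same for the moment, N m; "opening": finger opening in m.
Only numpy, scipy, OpenCV 4.12 (cv2) and the standard library are available. Lean on these libraries where they do the work, as an engineer would, in place of code of your own. Each camera call takes 0.05 s, during which the arm holds its last target. There are 200 camera calls.

TASK

Slide the copper coil straight up off the ferrite rod and stand it upright in the blue parts tray, setting it down rather than dropping it. Then turn the orange knob of the inspection mirror until the camera on the stand, looking into the mirror, has the red witness line of the rod in the middle of its view, and hold it there: the mirror springs back when let go, so finish still gripping the knob at that angle. The rod is brittle, so do not lever on it, and leave the phone, multimeter and flux bottle where they are.

Things in the scene. Friction and masses are not known exactly. Their poses are not given: they have to be found in the camera images.
- rig: inspection stand, fixed: dark steel rail 56 x 360 x 10 mm high with a swivel mirror near one end and a grey camera barrel (34 mm thick, axis 55 mm up, top 74 mm) at the other. Origin on the bench under the mirror's vertical axis, z up, +y along the rail to the camera (rail y -45 to 315 mm). The camera looks level along -y at that axis. The core stands on the -x side, 95 to 125 mm off
- lens (a point): centre of the camera's front lens, in the rig frame at (0, 165, 55) mm
- mirror: the turning part of the stand: mirror glass in a black frame on a thin steel stem, with the orange knob on top. Origin on the bench under the vertical turning axis, z up, y the normal out of the reflecting face
- mirror_angle (a joint): mirror angle in rad: 0 parked at its stop with the glass squarely facing the camera; grows anticlockwise seen from above, so turning the glass away from the camera towards the core's side; up to 1.45. A light torsion spring (0.009 N m at 0, 0.024 N m at 1) drives it back to 0 when let go
- mirror_face (a point): centre of the mirror glass, on the vertical turning axis, 55 mm above the bench. The glass is upright, 64 mm wide and 56 mm high (27 to 83 mm above the bench); this frame's y axis is the normal out of the reflecting face, z is up. It turns with the mirror. Pictures show the glass plain pale, without reflections: work the angle out from the law of reflection
- knob (a point): centre of the orange knob on the mirror, on the turning axis, 115 mm above the bench. An upright flat bar 44 mm long (its x, parallel with the glass), 13 mm thick (its y), 26 mm high (102 to 128 mm above the bench): grip the two flat faces from above and turn about the vertical. Steel parts and the glass lie below 102 mm. It turns with the mirror
- view (a point): the camera's line of sight after the mirror, which stands for its picture: origin on the mirror face at the turning axis, 55 mm above the bench, y axis pointing level along the reflected middle line of the view, z up. It turns twice as far as the mirror; at mirror_angle = 0 it points back to the camera
- core: choke core, fixed: square dark ferrite foot 64 x 64 x 12 mm with an upright grey ferrite rod, 18 mm thick, in its middle up to 80 mm above the bench. Origin on the bench under the rod's axis, z up; the red line is on the rod's +x side, which looks roughly towards the mirror
- witness (a point): point of the red witness line (6 mm wide, painted down the whole side of the rod and over its top edge) on the rod's surface, 9 mm from the rod's axis along the core's +x, 55 mm above the bench: the height of the camera and mirror centre
- coil: loose coil of copper wire on a white bobbin, outer diameter 50 mm (48.8 over the copper), height 40 mm, bore 25 mm right through, 80 to 140 g. Origin at the centre of its underside, z along the bore. It starts standing on the core's foot with the rod through its bore, underside 12 mm and top 52 mm above the bench; the rod stands 28 mm out of it
- tray: blue open parts tray, fixed, outside 130 (x) x 150 (y) x 20 mm high, wall and floor 3 mm; origin on the bench under its centre, z up
- phone: bystander: black phone lying flat, 150 x 72 x 8 mm (long along its x), origin at the centre of its underside
- multimeter: bystander: orange multimeter lying on its back, 150 x 76 x 45 mm (long along its x), origin at the centre of its underside
- flux_bottle: bystander: upright yellow flux bottle with red tip, diameter 38 mm, height 100 mm, origin at the centre of its underside
Mind the look-alikes: they are no part of the job. Leave any turquoise look-alike of the coil alone. There is more than one size of the tray; the job needs the smaller.

How it is judged:
By the outcome, as a careful person would: the job done as asked, in the order asked, and still so for the second after the job is handed in, while the arm keeps its last pose, push and grip.
It also fails if it takes over 48 s, if anything falls off the work surface, if the arm or the gripper's body presses on something with over 40 N, if the wrist force passes 120 N, or if a joint passes its speed limit or range.

## Working session

There is one attempt and no reset: what is moved stays moved. The work goes in short steps, Python scripts to look and compute and a shell command to move; the robot and the scene stay as the last step left them, time stands still between calls to the robot, and variables do not carry over. Pictures are saved under pics/ and viewed, about 8 in all and at most 12, crops included, and the job is handed in when it is done.

```bash
mkdir -p pics
cat > h.py <<'E'
import numpy as np, cv2
from scipy.spatial.transform import Rotation as R
from workcell import bot
def cam(n):
    o=bot.get_obs(); im,d=bot.camera(n); m=bot.camera_model(n)
    if n=="wrist":
        T=np.eye(4); T[:3,:3]=R.from_euler('xyz',o['tcp_rot'],degrees=True).as_matrix(); T[:3,3]=o['ee_pos']
        W=T@np.array(m['tool_from_camera'])
    else:
        C=np.eye(4); C[:3,:3]=R.from_rotvec(np.ravel(m['rvec'])).as_matrix(); C[:3,3]=np.ravel(m['tvec']); W=np.linalg.inv(C)
    v,u=np.mgrid[:480,:640]
    xd=(u-m['cx'])/m['fx']; yd=(v-m['cy'])/m['fy']; x,y=xd.copy(),yd.copy()
    for _ in range(15):
        s=1+m['k1']*(x*x+y*y); x,y=xd/s,yd/s
    ray=np.dstack([x,y,np.ones_like(x)])@W[:3,:3].T
    P=ray*d[...,None]+W[:3,3]; P[d<=0]=np.nan
    return im,d,P,W[:3,3],ray
def plane(c,ray,z): # per-pixel world point at height z
    return c+ray*((z-c[2])/ray[...,2:3])
def save(n,im): cv2.imwrite('pics/'+n,im[...,::-1])
E
python3 - <<'E'
from h import *
print(bot.get_obs())
for n in("top","side"):
    im,d,P,c,ray=cam(n); save(n+'0.png',im); print(n,c)
    for l in("rig","mirror","knob","core","coil","tray","phone","multimeter","flux_bottle"):
        for r in bot.regions_of(n,l)[:3]:
            q=P[r['pixels']]; q=q[~np.isnan(q[:,0])]
            print(l,round(r['conf'],2),np.round(r['point']),r['pixels'].sum(),np.round(np.median(q,0),3) if len(q) else '',np.round(np.percentile(q,2,axis=0),3) if len(q) else '',np.round(np.percentile(q,98,axis=0),3) if len(q) else '')
E
```

```text
{'time': 0.0, 'q': array([-7.12196871e+01,  5.00878407e+00,  1.00344038e+01,  9.50994601e+01,
       -1.90403840e-03,  9.00012062e+01]), 'qd': array([-0.00667022, -0.02486802, -0.00252128,  0.03757654,  0.04719981,
        0.02426858]), 'joint_efforts': array([-5.68423347e-04, -5.20388746e+01,  4.64803147e+01,  1.65205181e-02,
       -6.27136001e-05, -3.36587355e-06]), 'ee_pos': array([ 0.17698362, -0.52050152,  0.23060484]), 'tcp_rot': array([-9.00019056e+01,  7.38403898e-02, -7.12208933e+01]), 'wrist_force': array([-0.05985387, -0.58802896,  0.64442971]), 'torque': array([-0.00965776, -0.00726483,  0.02710682]), 'opening': 0.08544089310989178}
top [ 0.30453112 -0.13326299  1.7646598 ]
rig 0.65 [233. 209.] 2513 [0.563 0.157 0.012] [ 0.521 -0.013  0.001] [0.609 0.324 0.126]
mirror 0.67 [220. 255.] 175 [0.586 0.019 0.111] [0.56  0.009 0.003] [0.621 0.04  0.133]
mirror 0.56 [269. 248.] 169 [0.464 0.042 0.014] [0.441 0.021 0.004] [0.501 0.079 0.083]
knob 0.64 [219. 255.] 171 [0.586 0.018 0.111] [0.561 0.008 0.008] [0.618 0.029 0.133]
core 0.59 [270. 245.] 293 [0.462 0.045 0.013] [0.439 
[... 1402 characters left out ...]
43] [0.446 0.037 0.013] [0.493 0.076 0.053]
coil 0.56 [355. 383.] 631 [0.378 0.109 0.033] [0.355 0.077 0.001] [0.401 0.121 0.042]
tray 0.87 [172. 345.] 2269 [ 0.533 -0.631  0.004] [ 0.436 -0.735 -0.002] [ 0.625 -0.513  0.026]
tray 0.85 [233. 361.] 1907 [ 0.462 -0.33   0.003] [ 0.399 -0.403 -0.002] [ 0.525 -0.25   0.02 ]
tray 0.58 [377. 295.] 4844 [0.561 0.192 0.012] [0.518 0.016 0.004] [0.613 0.33  0.123]
phone 0.96 [470. 362.] 1866 [0.405 0.337 0.007] [0.326 0.317 0.004] [0.469 0.362 0.011]
multimeter 0.76 [234. 275.] 1322 [ 0.695 -0.259  0.032] [ 0.644 -0.353 -0.   ] [ 0.755 -0.202  0.042]
flux_bottle 0.58 [284. 219.] 502 [ 0.766 -0.039  0.046] [ 0.751 -0.091 -0.001] [ 0.805 -0.031  0.093]
```

Run:
```python
import cv2,numpy as np
t=cv2.imread('pics/top0.png')[170:330,110:310]; s=cv2.imread('pics/side0.png')[230:430,210:430]
t=cv2.resize(t,None,fx=2.5,fy=2.5,interpolation=3);s=cv2.resize(s,None,fx=2,fy=2,interpolation=3)
c=np.zeros((420,950,3),'u1');
h=cv2.hconcat([cv2.resize(t,(400,320)),cv2.resize(s,(390,354))[:320]])
cv2.imwrite('pics/c1.png',h)
```

```text
(no output)
```

View pics/c1.png

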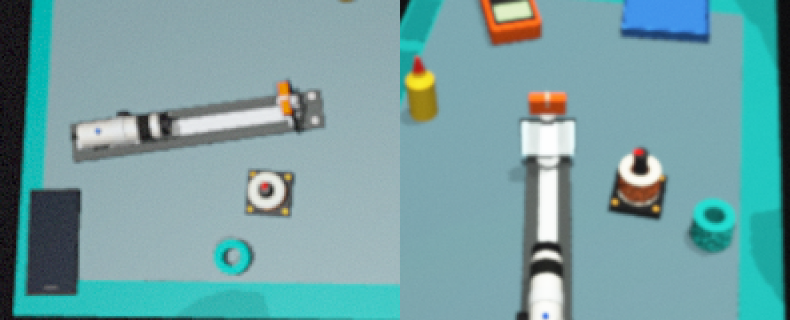

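View pics/top0.png

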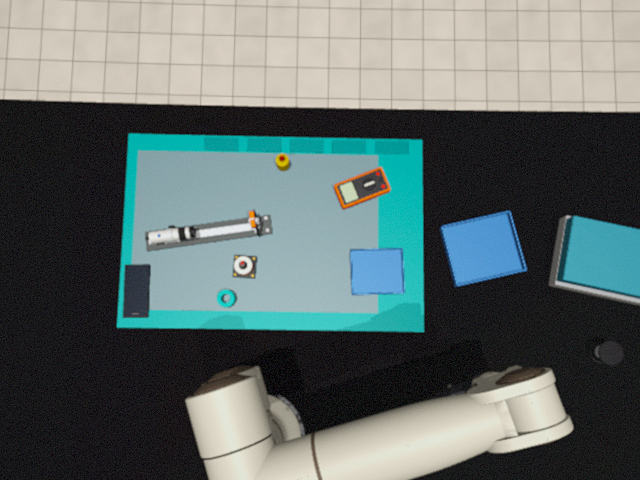

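```bash
python3 -m jog '[[0,4.3,8.4,0.4,0,0,-1],[0,4.3,8.4,0.4,0,0,-1],[0,4.3,8.4,0.4,0,0,-1],[0,4.3,8.4,0.4,0,0,-1],[0,4.3,8.4,0.4,0,0,-1]]'; python3 -m jog '[[0,4.3,8.4,0.4,0,0,-1],[0,4.3,8.4,0.4,0,0,-1],[0,4.3,8.4,0.4,0,0,-1],[0,4.3,8.4,0.4,0,0,-1],[0,4.3,8.4,0.4,0,0,-1]]'; python3 -c "
from workcell import bot;o=bot.get_obs();print(o['q'])"
```

```text
time: 1.5
ee_pos: [0.2852, -0.3084, 0.2417]
tcp_rot: [-90.0, -0.0, -76.2]
wrist_force: [-0.1, -0.0, 0.6]
opening: 0.0856
time: 2.0
ee_pos: [0.3928, -0.0982, 0.2517]
tcp_rot: [-89.9, -0.0, -81.1]
wrist_force: [0.4, -0.6, -1.0]
opening: 0.0852
[-1.40466307e+01 -1.41988204e+01 -5.54942167e+00  9.85899244e+01
  1.48793011e-02  1.57095604e+02]
```

```bash
python3 -m jog '[[0,3.1,5.5,0,0,0,0],[0,3.1,5.5,0,0,0,0],[0,3.1,5.5,0,0,0,0],[0,3.1,5.5,0,0,0,0],[0,3.1,5.5,0,0,0,0]]'
python3 - <<'E'
from h import *
print(bot.get_obs()['q'])
im,d,P,c,ray=cam("wrist"); save('w1.png',im); print(c)
np.savez('w1.npz',P=P,c=c,ray=ray)
for l in("core","coil","mirror","knob","rig"):
    for r in bot.regions_of("wrist",l)[:3]:
        q=P[r['pixels']]; q=q[~np.isnan(q[:,0])]
        print(l,round(r['conf'],2),np.round(r['point']),r['pixels'].sum(),*[np.round(np.percentile(q,p,axis=0),3) for p in(2,50,98)])
E
```

```text
time: 2.5
ee_pos: [0.4698, 0.038, 0.2508]
tcp_rot: [-90.1, 0.0, -81.1]
wrist_force: [-0.6, -0.0, -0.6]
opening: 0.0856
[ 4.63022866e+00 -5.21345553e+00  2.08626301e+00  9.73623149e+01
 -1.34740365e-03  1.75680410e+02]
[0.54634723 0.05004851 0.39344043]
core 0.71 [191. 315.] 2193 [0.441 0.018 0.001] [0.479 0.051 0.012] [0.503 0.083 0.081]
coil 0.94 [192. 317.] 1744 [0.448 0.029 0.02 ] [0.476 0.051 0.052] [0.494 0.072 0.054]
coil 0.77 [277. 259.] 2006 [0.358 0.074 0.003] [0.383 0.096 0.039] [0.402 0.118 0.041]
mirror 0.8 [ 71. 375.] 2188 [0.557 0.008 0.029] [0.585 0.022 0.127] [0.61  0.031 0.13 ]
knob 0.96 [ 70. 376.] 2160 [0.557 0.009 0.041] [0.585 0.022 0.127] [0.609 0.031 0.13 ]
rig 0.62 [ 84. 226.] 23732 [ 0.522 -0.015  0.008] [0.566 0.15  0.011] [0.609 0.307 0.128]
rig 0.39 [194. 312.] 2080 [0.439 0.019 0.002] [0.479 0.051 0.013] [0.502 0.082 0.081]
```

View pics/w1.png

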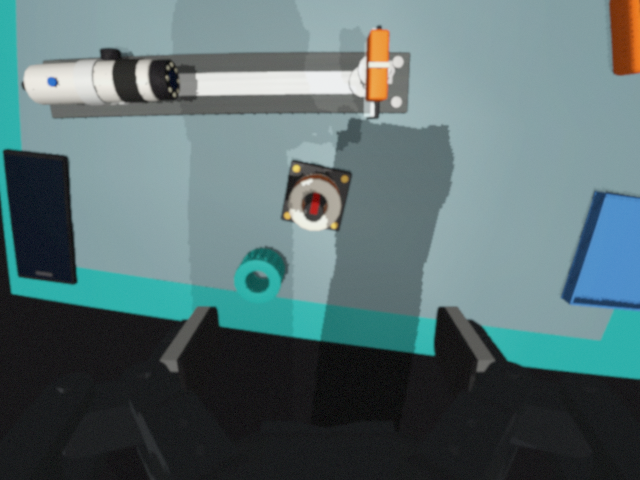

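Run:
```python
from h import *
z=np.load('w1.npz');P=z['P'];c=z['c'];ray=z['ray']
im=cv2.imread('pics/w1.png');hsv=cv2.cvtColor(im,cv2.COLOR_BGR2HSV).astype(int)
H,S,V=hsv[...,0],hsv[...,1],hsv[...,2]
vv,uu=np.mgrid[:480,:640]
def box(u0,u1,v0,v1): return (uu>=u0)&(uu<=u1)&(vv>=v0)&(vv<=v1)
def rect(m,zz,name):
    n,lab,st,_=cv2.connectedComponentsWithStats(m.astype('u1')); k=1+st[1:,4].argmax(); m=lab==k
    q=plane(c,ray,zz)[m][:,:2]; r=cv2.minAreaRect((q*1000).astype('f4')); print(name,m.sum(),np.round(r[0],1),np.round(r[1],1),round(r[2],1)); return m,q
# coil top white at z .052
b=box(280,355,155,240)
m,q=rect(b&(S<70)&(V>140),.052,'coiltop')
cnt=max(cv2.findContours(m.astype('u1'),0,1)[0],key=len)[:,0]
pts=plane(c,ray,.052)[cnt[:,1],cnt[:,0]][:,:2]*1000
print('circle',cv2.minEnclosingCircle(pts.astype('f4')))
red=b&((H<8)|(H>172))&(S>150)
q=plane(c,ray,.08)[red][:,:2]
print('red depth z',np.round(np.nanpercentile(P[red][:,2],[5,50,95]),3),np.round(np.nanmean(P[red],0),4), red.sum())
t=b&(np.abs(P[...,2]-.08)<.006)
qq=P[t]; print('rodtop',t.sum(),np.round(np.median(qq,0),4),np.round(np.percentile(qq,[3,97],axis=0),4), 'plane',plane(c,ray,.08)[t].mean(0))
rt=red&t
print('red top',rt.sum(),plane(c,ray,.08)[rt].mean(0) if rt.any() else '')
k=box(355,400,15,125)&(H<16)&(S>170)&(V>100)
rect(k&(P[...,2]>.115),.128,'knobtop')
rail=box(50,415,45,122)&(V<110)
rect(rail,.010,'rail dark')
rail2=box(30,415,40,122)&(np.abs(P[...,2]-.010)<.004)
rect(rail2,.010,'rail depth')
foot=box(275,360,150,240)&(V<90)
rect(foot|(b&(P[...,2]>.009)),.012,'foot')
cv2.imwrite('pics/c2.png',cv2.hconcat([cv2.resize(im[150:245,270:365],(380,380),interpolation=3),cv2.resize(im[10:130,340:420],(253,380),interpolation=3)]))
```

```text
coiltop 2262 [464.7  53.2] [60.7 56.1] 6.8
circle ((459.90887451171875, 55.19021987915039), 36.2829475402832)
red depth z [0.044 0.079 0.082] [0.4764 0.0497 0.0714] 164
rodtop 340 [0.4709 0.0504 0.0802] [[0.4629 0.0429 0.0768]
 [0.4789 0.058  0.0818]] plane [0.47085193 0.05041155 0.08      ]
red top 101 [0.47483196 0.04982672 0.08      ]
knobtop 272 [575.   20.9] [19.7 12.8] 10.5
rail dark 8645 [564. 191.] [ 63.5 283.1] 9.1
rail depth 12823 [562.3 176.2] [ 56.1 315.3] 9.2
foot 3867 [468.9  50.3] [64.  70.5] 86.9
```

View pics/c2.png

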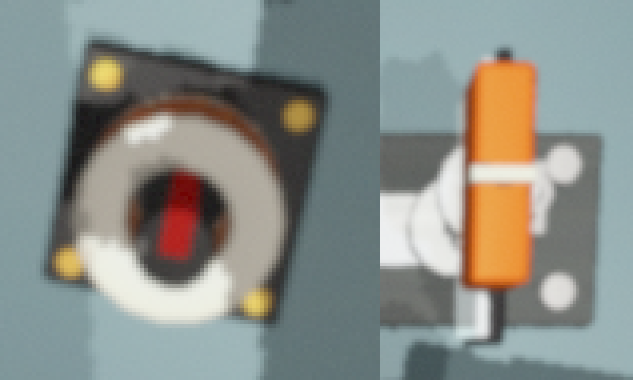

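```bash
python3 -m jog '[[0,0,0.5,0,0,0,1],[0,0,0.5,-1.8,0,0,1],[0,0,0.5,-3.6,0,0,1],[0,0,0.5,-5,0,0,1],[0,0,0.5,-6,0,0,1]]' 40; python3 -m jog '[[0,0,0,-1,0,0,0],[0,0,0,-2,0,0,0],[0,0,0,-2.8,0,0,0],[0,0,0,-3.3,0,0,0],[0,0,0,-3.3,0,0,0]]'
```

```text
time: 3.3
ee_pos: [0.4684, 0.0483, 0.0989]
tcp_rot: [-90.1, 0.0, -76.3]
wrist_force: [0.4, -1.2, -0.3]
opening: 0.0855
time: 3.8
ee_pos: [0.4686, 0.0486, 0.0175]
tcp_rot: [-90.1, 0.0, -76.3]
wrist_force: [-0.1, -0.3, 0.7]
opening: 0.0856
```

```bash
python3 -m jog '[[0,0.08,0.08,0,0,0,0],[0.5,0.08,0.08,0,0,0,0],[1,0.08,0.08,0,0,0,0],[1,0.08,0.08,0,0,0,0],[1,0.08,0.08,0,0,0,0]]' 30;python3 -m jog '[[1,0,0,0,0,0,0],[1,0,0,0,0,0,0],[1,0,0,0,0,0,0],[1,0,0,0,0,0,0],[1,0,0,0,0,0,0]]'
```

```text
time: 4.3
ee_pos: [0.4721, 0.0514, 0.0199]
tcp_rot: [-89.9, -0.0, -76.2]
wrist_force: [-0.5, 0.4, 6.3]
opening: 0.0501
time: 4.8
ee_pos: [0.4721, 0.0514, 0.0199]
tcp_rot: [-89.9, -0.0, -76.2]
wrist_force: [-1.2, 1.1, 4.7]
opening: 0.05
```

```bash
python3 -m jog '[[1,0,0,0.2,0,0,0],[1,0,0,0.5,0,0,0],[1,0,0,0.8,0,0,0],[1,0,0,1.1,0,0,0],[1,0,0,1.1,0,0,0]]'
```

```text
time: 5.3
ee_pos: [0.4723, 0.0514, 0.0477]
tcp_rot: [-89.9, -0.0, -76.2]
wrist_force: [-0.4, -0.1, -0.5]
opening: 0.05
```

```bash
python3 -m jog '[[1,0,0,0.8,0,0,0],[1,0,0,1.6,0,0,0],[1,0,0,2.4,0,0,0],[1,0,0,3.2,0,0,0],[1,0,0,4,0,0,0]]'; python3 -m jog '[[1,0,0,1,0,0,0],[1,0,0,1.5,0,0,0]]';  python3 - <<'E'
from h import *
o=bot.get_obs();print(o['ee_pos'],o['q'],o['wrist_force'])
im,d,P,c,ray=cam("wrist"); save('w2.png',im)
s,d,Ps,_,_=cam("side"); save('s2.png',s)
cv2.imwrite('pics/c3.png',cv2.hconcat([im[...,::-1],cv2.resize(s[150:400,260:460,::-1],(384,480))])[:, ::1])
a=cv2.imread('pics/c3.png');cv2.imwrite('pics/c3.png',cv2.resize(a,(800,375)))
for r in bot.regions_of("side","coil")[:3]:
    q=Ps[r['pixels']]; q=q[~np.isnan(q[:,0])]
    print(round(r['conf'],2),np.round(r['point']),*[np.round(np.percentile(q,p,axis=0),3) for p in(2,50,98)])
E
```

```text
time: 5.8
ee_pos: [0.4714, 0.0513, 0.147]
tcp_rot: [-90.0, 0.0, -76.2]
wrist_force: [0.8, -0.3, -0.7]
opening: 0.0502
time: 6.0
ee_pos: [0.472, 0.0513, 0.1857]
tcp_rot: [-89.9, -0.0, -76.2]
wrist_force: [-0.9, 0.2, 0.0]
opening: 0.0498
[0.47204821 0.05132686 0.1856507 ] [ 6.20525346e+00 -6.11314487e+00 -5.98737292e+00  9.00125524e+01
  4.44336455e-04  1.72424026e+02] [-0.91929806  0.21772192  0.02628091]
0.79 [357. 384.] [0.355 0.077 0.001] [0.378 0.109 0.033] [0.401 0.122 0.042]
0.54 [276. 342.] [ 0.448 -0.013  0.119] [0.484 0.065 0.205] [0.494 0.076 0.22 ]
```

View pics/c3.png

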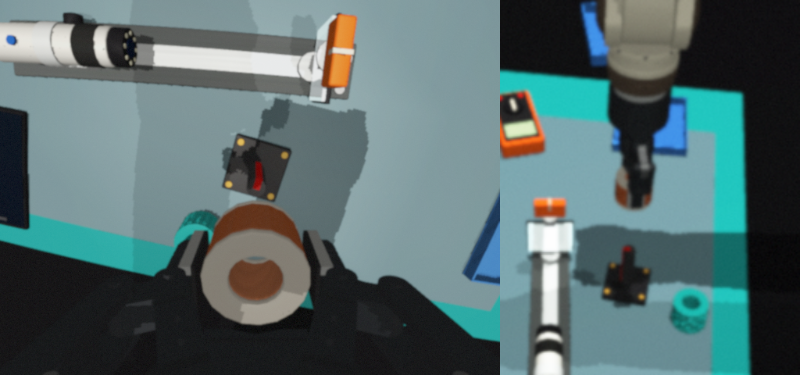

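```bash
python3 -m jog '[[1,-0.1,-1.5,0,0,0,0],[1,-0.2,-3.3,0,0,0,0],[1,-0.2,-5.1,0,0,0,0],[1,-0.2,-6.9,0,0,0,0],[1,-0.2,-8.7,0,0,0,0]]'; python3 -m jog '[[1,-0.2,-1.8,0,0,0,0],[1,-0.2,-3.6,-1,0,0,0],[1,-0.2,-5,-2,0,0,0],[1,-0.2,-6.0,-3,0,0,0],[1,-0.2,-6.4,-4,0,0,0]]';  python3 -m jog '[[1,0,0,0,0,0,0],[1,0,0,0,0,0,0]]'
```

```text
time: 6.65
ee_pos: [0.4658, -0.1678, 0.1822]
tcp_rot: [-90.1, 0.1, -76.2]
wrist_force: [0.9, 0.4, -0.0]
opening: 0.0496
time: 7.15
ee_pos: [0.4604, -0.328, 0.0806]
tcp_rot: [-90.1, 0.1, -76.3]
wrist_force: [0.4, 0.7, -0.7]
opening: 0.0502
time: 7.35
ee_pos: [0.4609, -0.3255, 0.0829]
tcp_rot: [-90.1, 0.1, -76.2]
wrist_force: [0.1, 0.2, -0.6]
opening: 0.05
```

```bash
python3 -m jog '[[1,0,0,-0.8,0,0,0],[1,0,0,-1.6,0,0,0],[1,0,0,-2.2,0,0,0],[1,0,0,-2.6,0,0,0],[1,0,0,-2.6,0,0,0]]';  python3 -m jog '[[1,0,0,-0.04,0,0,0],[1,0,0,-0.08,0,0,0],[1,0,0,-0.08,0,0,0]]';python3 -m jog '[[1,0,0,-0.04,0,0,0],[1,0,0,-0.08,0,0,0],[1,0,0,-0.08,0,0,0]]'
```

```text
time: 7.85
ee_pos: [0.4613, -0.3255, 0.0181]
tcp_rot: [-90.0, 0.1, -76.2]
wrist_force: [0.0, 0.5, 0.4]
opening: 0.0498
time: 8.15
ee_pos: [0.4619, -0.3264, 0.0174]
tcp_rot: [-90.0, -0.0, -76.2]
wrist_force: [-0.2, 0.4, -1.2]
opening: 0.0499
time: 8.45
ee_pos: [0.4615, -0.3262, 0.0146]
tcp_rot: [-90.0, 0.0, -76.2]
wrist_force: [-0.1, -0.0, -1.3]
opening: 0.0499
```

```bash
python3 -m jog '[[1,0,0,-0.04,0,0,0],[1,0,0,-0.08,0,0,0],[1,0,0,-0.08,0,0,0]]';  python3 -m jog '[[1,0,0,-0.04,0,0,0],[1,0,0,-0.06,0,0,0],[1,0,0,-0.06,0,0,0]]'
```

```text
time: 8.75
ee_pos: [0.4615, -0.3262, 0.0126]
tcp_rot: [-90.0, 0.0, -76.2]
wrist_force: [0.4, -0.1, -1.0]
opening: 0.0496
time: 9.05
ee_pos: [0.4615, -0.3262, 0.0112]
tcp_rot: [-90.0, 0.0, -76.2]
wrist_force: [-0.1, -0.4, -1.0]
opening: 0.0499
```

```bash
python3 -m jog '[[1,0,0,-0.03,0,0,0],[1,0,0,-0.05,0,0,0],[1,0,0,-0.05,0,0,0]]';  python3 -m jog '[[1,0,0,-0.03,0,0,0],[1,0,0,-0.05,0,0,0],[1,0,0,-0.05,0,0,0]]'
```

```text
time: 9.35
ee_pos: [0.4616, -0.3263, 0.0109]
tcp_rot: [-90.0, -0.0, -76.2]
wrist_force: [-2.8, 1.5, 6.2]
opening: 0.05
time: 9.65
ee_pos: [0.4616, -0.3263, 0.0108]
tcp_rot: [-90.0, -0.0, -76.2]
wrist_force: [-6.8, 4.1, 16.5]
opening: 0.0498
```

```bash
python3 -m jog '[[1,0,0,0.06,0,0,0],[1,0,0,0.06,0,0,0]]' 20; python3 -m jog '[[0.4,0,0,0,0,0,0],[0.3,0,0,0,0,0,0],[0.2,0,0,0,0,0,0],[0,0,0,0,0,0,0],[0,0,0,0,0,0,0]]'; python3 -m jog '[[0,0,0,0,0,0,0],[0,0,0,0.6,0,0,0],[0,0,0,2,0,0,0],[0,0,0,4,0,0,0],[0,0,0,6,0,0,0]]';  python3 -m jog '[[0,0,0,1.5,0,0,0],[0,0.4,1.4,1.5,0,0,0],[0,0.8,2.8,1.5,0,0,0],[0,1.2,4.2,1.5,0,0,0]]'
python3 - <<'E'
from h import *
s,d,Ps,_,_=cam("side"); save('s3.png',s)
for r in bot.regions_of("side","coil")[:3]:
    q=Ps[r['pixels']]; q=q[~np.isnan(q[:,0])]
    print(round(r['conf'],2),np.round(r['point']),*[np.round(np.percentile(q,p,axis=0),3) for p in(2,50,98)])
cv2.imwrite('pics/c4.png',cv2.resize(s[150:350,270:450,::-1],(540,600),interpolation=3))
E
```

```text
time: 9.85
ee_pos: [0.4618, -0.3264, 0.0109]
tcp_rot: [-90.0, -0.0, -76.2]
wrist_force: [-1.4, 1.1, 7.0]
opening: 0.0503
time: 10.35
ee_pos: [0.4615, -0.3262, 0.0101]
tcp_rot: [-90.0, 0.0, -76.2]
wrist_force: [0.1, -0.3, 0.6]
opening: 0.0855
time: 10.85
ee_pos: [0.4611, -0.3259, 0.1628]
tcp_rot: [-90.0, 0.0, -76.2]
wrist_force: [0.0, -0.1, 1.8]
opening: 0.0854
time: 11.25
ee_pos: [0.4918, -0.2203, 0.1994]
tcp_rot: [-89.9, -0.1, -76.3]
wrist_force: [0.7, 0.0, -0.1]
opening: 0.0853
0.78 [229. 361.] [ 0.437 -0.351  0.002] [ 0.46  -0.312  0.032] [ 0.484 -0.3    0.044]
0.62 [358. 384.] [0.356 0.075 0.003] [0.378 0.109 0.034] [0.401 0.122 0.042]
0.26 [337. 342.] [ 0.439  0.015 -0.001] [0.47  0.057 0.012] [0.501 0.083 0.08 ]
```

View pics/c4.png

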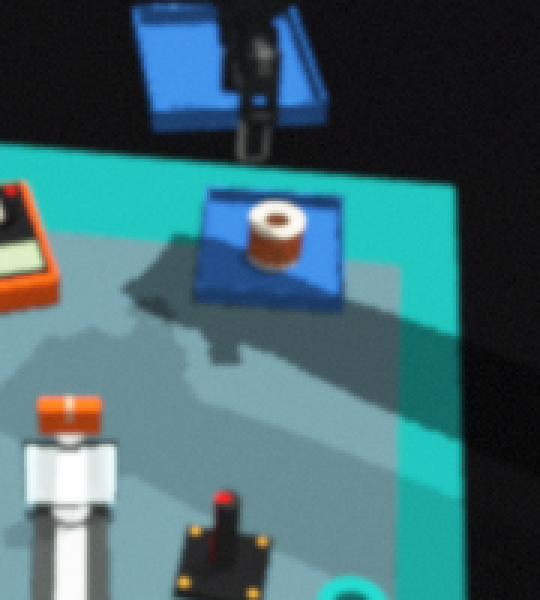

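```bash
python3 -m jog '[[0,0.3,1.8,0.4,0,0,-0.6],[0,0.6,3.6,0.8,0,0,-1],[0,0.9,5.4,1.2,0,0,-1],[0,1.2,7.2,1.6,0,0,-1],[0,1.4,8.6,1.6,0,0,-1]]'; python3 -m jog '[[0,0,0,0,0,0,0],[0,0,0,0,0,0,0]]'
python3 - <<'E'
from h import *
im,d,P,c,ray=cam("wrist"); save('w3.png',im)
print(bot.get_obs()['ee_pos'])
np.savez('w3.npz',P=P,c=c,ray=ray)
hsv=cv2.cvtColor(im,cv2.COLOR_RGB2HSV).astype(int);H,S,V=hsv[...,0],hsv[...,1],hsv[...,2]
r=bot.regions_of("wrist","knob")[0]; print(r['conf'],r['point'])
m=cv2.dilate(r['pixels'].astype('u1'),np.ones((5,5)))>0
for dz in(.121,.124):
    k=m&(P[...,2]>dz); q=plane(c,ray,.128)[k][:,:2]
    print('knob',k.sum(),cv2.minAreaRect((q*1000).astype('f4')),q.mean(0),np.nanmedian(P[k][:,2]))
vis=im[...,::-1].copy(); vis[k]=(0,255,0); 
rail=(np.abs(P[...,2]-.010)<.004)&(np.abs(P[...,0]-.565)<.08)&(P[...,1]<.34)&(P[...,1]>-.05)
n,lab,st,_=cv2.connectedComponentsWithStats(cv2.erode(rail.astype('u1'),np.ones((3,3))))
for i in np.argsort(-st[1:,4])[:3]+1:
    q=plane(c,ray,.010)[lab==i][:,:2]; print('rail',st[i],cv2.minAreaRect((q*1000).astype('f4')))
t=(np.abs(P[...,2]-.08)<.004)&(np.hypot(P[...,0]-.471,P[...,1]-.05)<.02)
print('rod',t.sum(),plane(c,ray,.08)[t].mean(0) if t.any() else '')
red=((H<8)|(H>172))&(S>130)&(np.hypot(P[...,0]-.471,P[...,1]-.05)<.02)
print('red',red.sum())
for lo,hi in((.02,.04),(.04,.06),(.06,.076),(.076,.09)):
    rr=red&(P[...,2]>lo)&(P[...,2]<hi); print(lo,rr.sum(),np.nanmean(P[rr],0).round(4) if rr.any() else '')
f=(np.abs(P[...,2]-.012)<.004)&(np.hypot(P[...,0]-.471,P[...,1]-.05)<.055)
q=plane(c,ray,.012)[f][:,:2]; print('foot',cv2.minAreaRect((q*1000).astype('f4')))
cv2.imwrite('pics/w3k.png',vis)
E
```

```text
time: 11.85
ee_pos: [0.527, -0.0044, 0.2404]
tcp_rot: [-89.8, -0.0, -81.2]
wrist_force: [0.2, 0.1, -0.3]
opening: 0.0855
time: 12.05
ee_pos: [0.5266, -0.006, 0.2385]
tcp_rot: [-90.0, -0.0, -81.1]
wrist_force: [0.5, 0.2, 0.5]
opening: 0.0856
[ 0.5264967  -0.00674673  0.23833849]
0.69 [139.0, 304.7]
knob 1304 ((587.3763427734375, 21.609601974487305), (43.26929473876953, 13.005073547363281), 8.699034690856934) [0.58802456 0.02162439] 0.12798835318493323
knob 1294 ((587.3763427734375, 21.609601974487305), (43.26929473876953, 13.005073547363281), 8.699034690856934) [0.58807115 0.02167971] 0.12799466955225272
rail [    7   107   283    62 10049] ((561.3649291992188, 184.44580078125), (54.32456588745117, 294.8528747558594), 9.15708065032959)
rail [ 315  107   39   57 1622] ((591.574951171875, -3.1977195739746094), (52.54204559326172, 36.511756896972656), 8.92289924621582)
rail [239 212  61  24 690] ((493.168212890625, 48.75335693359375), (60.80073547363281, 17.518104553222656), 87.08026885986328)
rod 332 [0.47104655 0.04943118 0.08      ]
red 329
0.02 54 [0.4789 0.0496 0.0309]
0.04 68 [0.4789 0.0496 0.0503]
0.06 60 [0.4789 0.0496 0.0681]
0.076 118 [0.4747 0.0497 0.0801]
foot ((470.8335876464844, 49.84571075439453), (62.8955078125, 64.52342224121094), 86.72502136230469)
```

View pics/w3k.png

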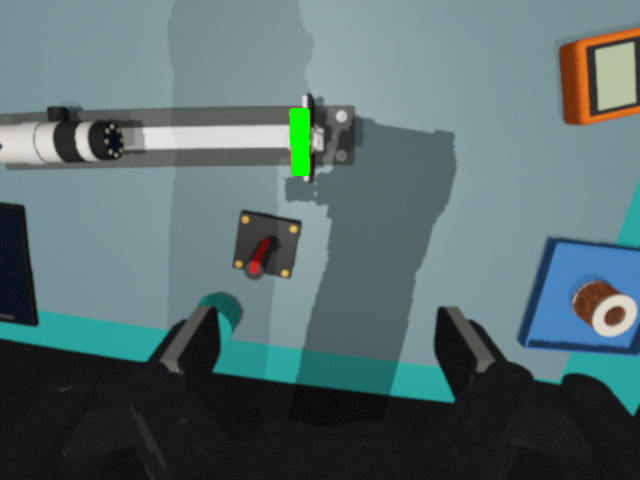

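```bash
python3 -m jog '[[0,1.2,0.6,0,0,0,0],[0,2.45,1.13,0,0,0,0],[0,2.45,1.13,-1.5,0,0,0],[0,2.45,1.13,-3,0,0,0],[0,2.45,1.13,-4,0,0,0]]' 40; python3 -m jog '[[0,0,0,-0.7,0,0,0],[0,0,0,-1.3,0,0,0],[0,0,0,-1.3,0,0,0],[0,0,0,-1.3,0,0,0]]'
```

```text
time: 12.65
ee_pos: [0.5872, 0.0204, 0.1349]
tcp_rot: [-90.2, 0.0, -81.3]
wrist_force: [-0.4, -0.2, -0.4]
opening: 0.0851
time: 13.05
ee_pos: [0.588, 0.0214, 0.1059]
tcp_rot: [-90.0, -0.0, -81.3]
wrist_force: [0.2, 0.1, 0.6]
opening: 0.0854
```

```bash
python3 -m jog '[[0.7,0,0,0,0,0,0],[0.8,0,0,0,0,0,0],[0.9,0,0,0,0,0,0],[1,0,0,0,0,0,0],[1,0,0,0,0,0,0]]' 40; python3 -m jog '[[1,0,0,0,0,0,0],[1,0,0,0,0,0,0],[1,0,0,0,0,0,0],[1,0,0,0,0,0,0],[1,0,0,0,0,0,0]]'
```

```text
time: 13.55
ee_pos: [0.5879, 0.0221, 0.1055]
tcp_rot: [-90.0, -0.0, -81.2]
wrist_force: [-0.5, 0.8, 10.7]
opening: 0.0123
time: 14.05
ee_pos: [0.5879, 0.0221, 0.1055]
tcp_rot: [-90.0, 0.0, -81.2]
wrist_force: [-1.5, 0.2, 4.8]
opening: 0.0121
```

```bash
python3 -m jog '[[1,0,0,0,0,0,0.6],[1,0,0,0,0,0,1.3],[1,0,0,0,0,0,2],[1,0,0,0,0,0,2.7],[1,0,0,0,0,0,3.4]]'; python3 -m jog '[[1,0,0,0,0,0,0.8],[1,0,0,0,0,0,1.6],[1,0,0,0,0,0,2.4],[1,0,0,0,0,0,3.0],[1,0,0,0,0,0,3.3]]'; python3 -m jog '[[1,0,0,0,0,0,0],[1,0,0,0,0,0,0],[1,0,0,0,0,0,0]]'
python3 - <<'E'
from h import *
o=bot.get_obs();print(o['torque'],o['ee_pos'],o['tcp_rot'])
for n in("wrist","top","side"):
    im,d,P,c,ray=cam(n); save(n+'4.png',im); np.savez(n+'4.npz',P=P,c=c,ray=ray)
    for l in ("mirror","knob"):
      for r in bot.regions_of(n,l)[:2]:
        q=P[r['pixels']]; q=q[~np.isnan(q[:,0])]
        print(n,l,round(r['conf'],2),np.round(r['point']),r['pixels'].sum(),*[np.round(np.percentile(q,p,axis=0),3) for p in(2,50,98)])
s=cv2.imread('pics/side4.png'); w=cv2.imread('pics/wrist4.png')
cv2.imwrite('pics/c5.png',cv2.hconcat([cv2.resize(w,(480,360)),cv2.resize(s[230:400,230:380],(318,360),interpolation=3)]))
E
```

```text
time: 14.55
ee_pos: [0.5879, 0.0222, 0.1056]
tcp_rot: [-90.0, 0.0, -64.1]
wrist_force: [-1.4, 1.5, 4.5]
opening: 0.0122
time: 15.05
ee_pos: [0.5878, 0.0223, 0.1056]
tcp_rot: [-90.0, 0.0, -47.6]
wrist_force: [-1.4, 2.4, 5.0]
opening: 0.0122
time: 15.35
ee_pos: [0.5878, 0.0223, 0.1055]
tcp_rot: [-90.0, 0.0, -47.7]
wrist_force: [-0.9, 2.5, 5.1]
opening: 0.0122
[0.45404681 0.34959026 0.07913835] [0.58780055 0.02228757 0.10552486] [-8.99745668e+01  1.77298352e-02 -4.77272041e+01]
wrist mirror 0.8 [301. 333.] 5626 [0.572 0.008 0.037] [0.598 0.028 0.127] [0.616 0.042 0.129]
wrist knob 0.79 [301. 333.] 5449 [0.572 0.008 0.036] [0.598 0.028 0.127] [0.615 0.042 0.129]
side mirror 0.79 [308. 288.] 635 [ 0.565 -0.002  0.026] [0.593 0.028 0.064] [0.615 0.043 0.127]
side knob 0.75 [305. 290.] 580 [0.565 0.001 0.03 ] [0.592 0.028 0.066] [0.613 0.043 0.127]
```

View pics/c5.png

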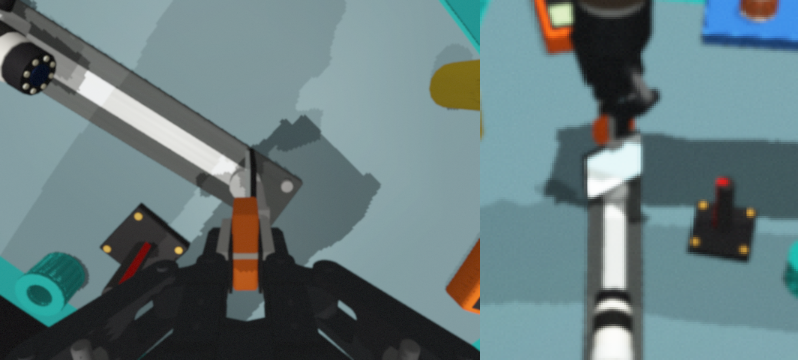

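Run:
```python
import numpy as np,cv2
from h import plane
z=np.load('wrist4.npz');P,c,ray=z['P'],z['c'],z['ray']
im=cv2.imread('pics/wrist4.png');h=cv2.cvtColor(im,cv2.COLOR_BGR2HSV)
k=(P[...,2]>.122)&(P[...,2]<.134)&(np.hypot(P[...,0]-.588,P[...,1]-.022)<.03)&(h[...,0]<18)&(h[...,1]>120)
q=plane(c,ray,.128)[k][:,:2]*1000
print(k.sum(),cv2.minAreaRect(q.astype('f4')))
# edges per row (left/right) lines
ok=[];L=[];Rr=[]
Q=plane(c,ray,.128)
for r in range(480):
    u=np.where(k[r])[0]
    if len(u)>20: L.append(Q[r,u[0],:2]);Rr.append(Q[r,u[-1],:2])
for e in(L,Rr):
    v=cv2.fitLine(np.float32(e),cv2.DIST_HUBER,0,.001,.001).ravel(); print('edge',len(e),np.degrees(np.arctan2(v[1],v[0])),v)
z=np.load('side4.npz');P=z['P'];h=cv2.cvtColor(cv2.imread('pics/side4.png'),cv2.COLOR_BGR2HSV)
g=(P[...,2]>.03)&(P[...,2]<.08)&(np.hypot(P[...,0]-.588,P[...,1]-.022)<.034)&(h[...,1]<60)&(h[...,2]>150)
g=cv2.erode(g.astype('u1'),np.ones((3,3)))>0
v=cv2.fitLine(np.float32(P[g][:,:2]),cv2.DIST_HUBER,0,.001,.001).ravel(); print('glass',g.sum(),np.degrees(np.arctan2(v[1],v[0])),v)
```

```text
3360 ((589.12646484375, 23.315410614013672), (45.636070251464844, 13.353658676147461), 43.17915725708008)
edge 98 42.808258 [0.7336319  0.6795471  0.58249956 0.02573153]
edge 98 42.445858 [0.7379154  0.6748932  0.59308016 0.01863301]
glass 261 42.911003 [0.73241216 0.68086153 0.58961385 0.02450609]
```

```bash
python3 -m jog '[[1,0,0,0,0,0,0],[1,0,0,0,0,0,0]]'; python3 -c "
from workcell import bot;print(bot.job_done())"
```

```text
time: 16.0
ee_pos: [0.5878, 0.0223, 0.1055]
tcp_rot: [-90.0, 0.0, -47.7]
wrist_force: [-1.4, 2.0, 5.6]
opening: 0.0119
the job is handed in; nothing more can be done
None
```

I lifted the copper coil straight off the rod and stood it upright in the smaller blue tray. I then turned the mirror knob about 33.5° and handed the job in at 16.0 s, still gripping the knob at 40 N.

- **Coil:** I lowered it until it touched the tray floor, then released it. The side picture afterwards shows it upright near the tray centre. While I pressed it down, the wrist force reached about 17 N on the vertical axis; I backed off before opening the fingers.
- **Rod:** The side force readings stayed near 1 N during the lift. Later pictures show the rod still standing.
- **Mirror angle:** From the measured poses, the glass should lie at 42.3–42.5° in the world frame.

| Last check | Angle |
|---|---|
| Gripper jaws | 42.3° |
| Knob edges in the wrist picture | 42.4–42.8° |
| Knob outline (rectangle fit) | 43.2° |
| Glass plane from side depth (noisy) | 42.9° |

Most of these differ from the target by 0.5° or less. That shifts the line of sight by at most about 2 mm at the rod, against a 6 mm red line. The knob outline is about 0.8° off, which would be about 3 mm; I trusted the edge fits over it.

I didn't measure the phone, multimeter and flux bottle again at the end. The arm's path stayed clear of them.

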